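# Unlock the blender base with the long T-key

## Task

Take the steel T-key out of its pocket in the wooden rack, lower it down the deep shaft of the blender base until its socket is fully home on the recessed square stem, and turn the stem clockwise (seen from above) gently until it comes to its stop. Feel for the square with light force: the stem is sprung and must not be pushed down to the bottom of its travel, nor the key levered hard in the base. Then draw the key out and stand it back upright in its pocket in the rack, leaving the lids and the other things on the counter where they are.

Things in the scene. Friction and masses are not known exactly. Their poses are not given: they have to be found in the camera images.
- key_bar (a point): Centre of the crossbar of the loose steel T-key (220 g), which stands upright, socket down, in the rack's pocket. Bar: 80 mm long (point x axis), 12 mm wide (y), 14 mm high (z, up along the key). A 10 mm round shank runs from mid-bar down to the socket, whose open end is 150 mm below the bar's centre. Grip the bar across its 12 mm width, a finger either side of the shank.
- key_mouth (a point): Centre of the open lower end of the T-key's socket (axes as key_bar, 150 mm below it). Socket: 25 mm across its flats outside, 31 mm over the corners; square hole 18 mm wide, 18 mm deep, closed above, its sides along the key's x and y axes.
- base: Grey blender motor base, fixed, 170 (x) by 190 (y) mm, with a black skirt 7 mm wider round its foot; top 122 mm above the counter; origin mid-underside, z up, dial and buttons on its +x side. A black round collar (the jug's seat, 136 mm across) stands 5 mm proud of the top; the vertical shaft is in the middle of it.
- shaft_mouth (a point): Centre of the mouth of the square vertical shaft in the base's top: 40 mm wide, walls along the base's x and y axes, z up, 122 mm above the counter. The square stem stands at the bottom of this shaft, its tip 72 mm below this point when not pressed.
- stem_shoulder (a point): Point on the shaft's axis 77 mm below its mouth, level with the top of the unpressed square. A socket out of line by over 8 degrees rides on the square's corners here and pushes the sprung stem down (3 N at first, 0.7 N more for each mm). Turned into line, the socket slips over the square, the spring lifts the stem and the push vanishes.
- seat (a point): Point on the shaft's axis, 90 mm below its mouth: where the key's mouth is when fully home (stem tip against the socket's inside end). Stem: tapered round nose 5 mm high (6 mm wide at its tip, 15.6 at its foot) on a square 16 mm wide, 24 mm high. The square may stand at any angle about the vertical (not measured), up to 1.5 mm off the axis in x and y; it floats sideways under about 2 N.
- stem (a joint): Turn of the square stem from its locked position, rad: 0 at the start whatever the square's angle, growing clockwise seen from above, solid stop at 1.2 rad (fully turned). It takes about 0.08 N m to turn and stays where it is left; at the stop a twist of 0.15 N m is ample, over 0.25 N m is hard levering. The key has about 0.13 rad of play on the square either way.
- plunger (a joint): How far the sprung stem is pushed down, m: 0 when not pressed, solid at 0.010. Pushed down by 0.008 (8 N or more) it is pressed too hard; 4 to 5 N (2 to 3 mm) is ample for the search.
- pocket (a point): Centre of the floor of the rack's square key pocket, where the key's mouth rests, 8 mm above the counter. Pocket: 38 mm wide, walls 52 mm above this floor, along the rack's axes (point x, y). It is at the +y end of the fixed wooden rack, 80 (x) by 196 (y) mm. The lids' slots are on the pocket's -y side: walls 43 mm high, nearest lid 75 mm from the pocket's centre.
- lid0_center (a point): Centre of an upright white plastic blender lid, 100 mm disc, 6 mm thick, standing loose in a slot of the rack, its top 110 mm above the counter. Leave alone.
- lid1_center (a point): The middle lid, the same. Leave alone.
- lid2_center (a point): The lid nearest the key pocket, the same. Leave alone.
- seal_center (a point): Black silicone sealing ring, 84 mm outside, 6 mm high, lying on the counter. Leave alone.
- driver_grip (a point): Handle of a flathead screwdriver lying on the counter. Leave alone.
- tweezers_center (a point): Steel tweezers, 110 mm long, lying on the counter. Leave alone.
- dish_center (a point): Small round ceramic dish, 90 mm wide, 30 mm high, on the counter. Leave alone.
Not all that is in view belongs to the job. Leave any turquoise look-alike of the part that bears key_bar alone. Of the things that look like the part that bears pocket, the smaller one is meant.

How it is judged:
On the way, in this order (a step that is already met when the one before it is completed fails the run):
1. the key's socket is fully over the square stem at the bottom of the shaft (z of key_mouth in the frame of shaft_mouth below -0.087 m and horizontal distance between key_mouth and shaft_mouth below 0.006 m and value of joint stem below 0.9 rad), for 0.1 s.
2. the stem is turned to its stop by the key (value of joint stem above 1.05 rad and z of key_mouth in the frame of shaft_mouth below -0.078 m), for 0.1 s.
At the end, for the whole second after the job is handed in: The stem is turned at least 1.05 rad clockwise (its stop is at 1.2) and the key is released, standing upright (within 0.15 rad) in its pocket, its mouth within 11 mm of the pocket's centre and within 6 mm of its floor (value of joint stem above 1.05 rad and horizontal distance between key_mouth and pocket below 0.011 m and z of key_mouth in the frame of pocket below 0.006 m and angle between key_mouth's own z axis and vertical below 0.15 rad); the robot touches nothing.
It fails at once if the sprung stem is pushed down hard, close to the bottom of its travel (8 mm of 10) (value of joint plunger above 0.008 m).
It fails at once if the key is pressed or levered against the base or its stem with more than 40 N (contact force between base and anything else above 40 N).
It fails at once if a bystander is disturbed (moved more than 30 mm) (distance of any of lid0_center, lid1_center, lid2_center, seal_center, driver_grip, tweezers_center, dish_center from where it was at the start of the episode above 0.03 m).
It also fails if it takes over 72 s, if anything falls off the work surface, if the arm or the gripper's body presses on something with over 40 N, if the wrist force passes 120 N, or if a joint passes its speed limit or range.

## Robot

A 6-joint arm with a two-finger parallel gripper is mounted at the origin on the work surface. World frame = base frame: x ahead of the robot, y to its left, z up, the work surface at z = 0. Lengths are in m, angles in rad, forces in N, time in s.
With the tool pointing down it reaches from about 0.3 to 0.875 m from the base axis. Payload 6.4 kg.
Tool frame: the origin (TCP) lies midway between the tips of the shut fingers; the grasp point (between the pads) lies 19 mm behind it; z points along the fingers, y is the line along which they close (so a half turn about z gives the same grasp; the last joint's range is limited). The gripper opens to 85 mm and grips with 20 to 120 N. Pads are 22 mm wide; open, the fingers measure 114 mm over their backs; the gripper's body (76 mm by 85 mm) begins 54 mm behind the grasp point. The pads swing forward as they close: fully open they stand 13 mm farther back than shut.
Start: joints at [-1.458, 0.181, 1.607, -0, 1.354, -0.206], TCP at [0.18, -0.546, 0.231] pointing down, gripper open.
Joint ranges: [-2.99, 2.99], [-0.89, 2.07], [0.3, 2.58], [-1.14, 4.28], [0, 2.63], [-3.12, 3.12]. Speed limits (rad/s): [2.57, 2.57, 3.01, 3.14, 3.14, 3.14].

## Interface

Orientations are given as a unit quaternion [w, x, y, z].
In Python, from bench import status, camera, ctrl gives the robot as it stands. The module is installed in compiled form; this text tells all that it offers.
- The arm moves only by the shell command python3 -m handwheel 'ROWS'. ROWS is JSON, a list that holds one entry, the list of rows, each a list of 7 numbers: the opening, from -1 (shut) to 1 (fully open), then the shift along the tool's x, y, z in cm, then the turn, a rotation vector about the tool's x, y, z in degrees. A call has 1 to 10 rows; each row is the pose to reach, as a shift and turn from the pose commanded when the call began, along the tool's axes at that moment; what a row does not reach only later rows make up. A row lasts 1/8 s, in which the tool goes at most 62.5 mm and 10.7 degrees, less where a joint would pass 70% of its speed; a pose out of reach is approached as far as the arm can. A call with a gripper value outside its range is refused whole. The fingers move at their own pace and stop on an object; the grip force is fixed at half the most. Time passes only in rows, so rows that repeat a pose let the fingers close. It gives the time, the measured TCP pose, the force, the opening and the grip force at its end, in the units of the state.
- status.get_obs(): the state, without advancing time (a new reading comes with each control period).
- camera(name): name is "scene" or "top" or "wrist"; returns a dict with "frame" (480x640x3 uint8, blue, green, red), "depth" (480x640 float32, m along the optical axis (not along the pixel's ray), 0 where there is no reading), "fx", "fy", "cx", "cy" (pixels), "extrinsics" (4x4, takes a point from camera to world coordinates); the wrist camera has in their place "hand_eye" (4x4, takes a point from camera to tool coordinates, whose origin is the TCP and whose axes are the flange's). Camera axes: x right, y down, z forward; pixel columns grow to the right and rows downward; lengths in m; the calibration is good to about 2 mm. The wrist camera is an equidistant fisheye: a pixel r from the principal point sees the ray r / f radians off the axis. A picture is of the moment at which its call begins: read the wrist's pose just before it.
- ctrl.hand_in(): hands the job in; it is judged then, once.
The state is a dict: "time_s": time; "q": joint angles; "dq": joint speeds; "joint_efforts": joint torques, N m; "eef_pos": TCP position; "eef_rot": TCP orientation; "wrist_force": force on the tool from outside, world axes, zero at the start; "torque": the same for the moment, N m; "opening": opening from 0.0 (shut) to 1.0 (fully open); "grasp_force": force on a finger pad.
Only numpy, scipy, OpenCV 4.12 (cv2) and the standard library are available. Lean on these libraries where they do the work, as an engineer would, in place of code of your own. Each camera call takes 0.05 s, during which the arm holds its last target. There are 200 camera calls.

## Working session

There is one attempt and no reset: what is moved stays moved. The work goes in short steps, Python scripts to look and compute and a shell command to move; the robot and the scene stay as the last step left them, time stands still between calls to the robot, and variables do not carry over. Pictures are saved under pics/ and viewed, at most 10 in all, crops included, and the job is handed in when it is done.

```bash
mkdir -p pics; python3 - <<'E'
from bench import status,camera
import cv2,numpy as np,pickle
o=status.get_obs();print(o)
for n in("scene","top"):
    c=camera(n);cv2.imwrite(f"pics/{n}0.png",c["frame"]);pickle.dump(c,open(f"{n}0.pkl","wb"))
    print(n,c["fx"],c["fy"],c["cx"],c["cy"],np.round(c["extrinsics"],3).tolist())
E
```

```text
{'time_s': 0.0, 'q': array([-1.45831819e+00,  1.81532138e-01,  1.60802601e+00,  6.96927074e-06,
        1.35382204e+00, -2.06298889e-01]), 'dq': array([ 0.00029773, -0.00064404,  0.00090454, -0.00122108,  0.00099475,
       -0.0007852 ]), 'joint_efforts': array([-9.71272784e-04, -4.44869900e+01, -3.51342058e+01, -4.12843683e-04,
        9.06792877e-03, -3.62164826e-05]), 'eef_pos': array([ 0.1801624 , -0.54544879,  0.23038047]), 'eef_rot': array([-8.92625135e-04,  9.87324245e-01,  1.58713692e-01,  4.53101308e-05]), 'wrist_force': array([-0.85816622, -0.6455028 ,  0.26712701]), 'torque': array([-0.02552356, -0.05215937, -0.03797207]), 'grasp_force': 0.0, 'opening': 1.0036388610191167}
scene 483.4579744770866 483.4579744770866 311.3724326291334 242.11643201635692 [[-0.891, 0.295, -0.345, 0.875], [0.454, 0.614, -0.646, 0.601], [0.022, -0.732, -0.681, 0.78], [0.0, 0.0, 0.0, 1.0]]
top 449.303618789728 449.303618789728 321.7814188936748 245.24523188347845 [[0.001, -0.998, 0.068, 0.468], [-1.0, -0.0, 0.015, -0.028], [-0.015, -0.068, -0.998, 1.026], [0.0, 0.0, 0.0, 1.0]]
```

View pics/scene0.png

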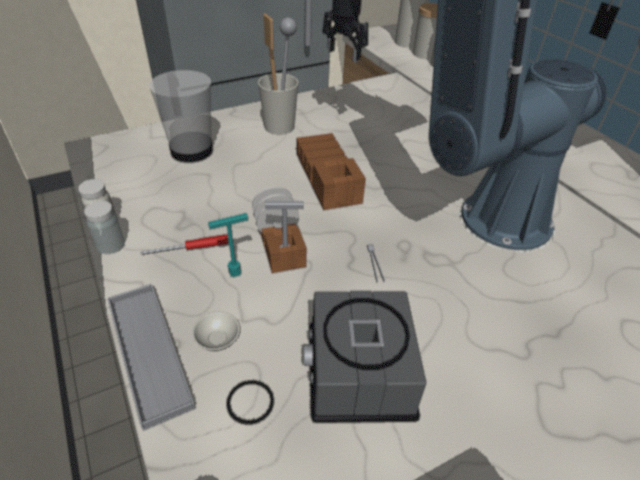

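View pics/top0.png

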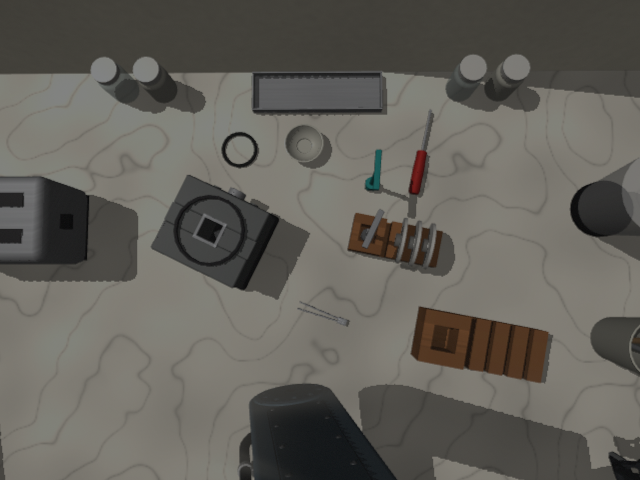

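The scene view shows the small rack with its key at about (285,230) and the base's shaft at (366,333). In the top view the key bar is at (373,228), the pocket near (374,235) and the shaft at (210,230). I'll enlarge the top view around these points.

```bash
python3 - <<'E'
import cv2,numpy as np
t=cv2.imread("pics/top0.png");s=cv2.imread("pics/scene0.png")
a=cv2.resize(t[195:275,340:450],None,fx=7,fy=7,interpolation=cv2.INTER_CUBIC)
b=cv2.resize(t[170:295,145:285],None,fx=4.5,fy=4.5,interpolation=cv2.INTER_CUBIC)
cv2.imwrite("pics/c1.png",a);cv2.imwrite("pics/c2.png",b)
E
```

```text
(no output)
```

View pics/c1.png

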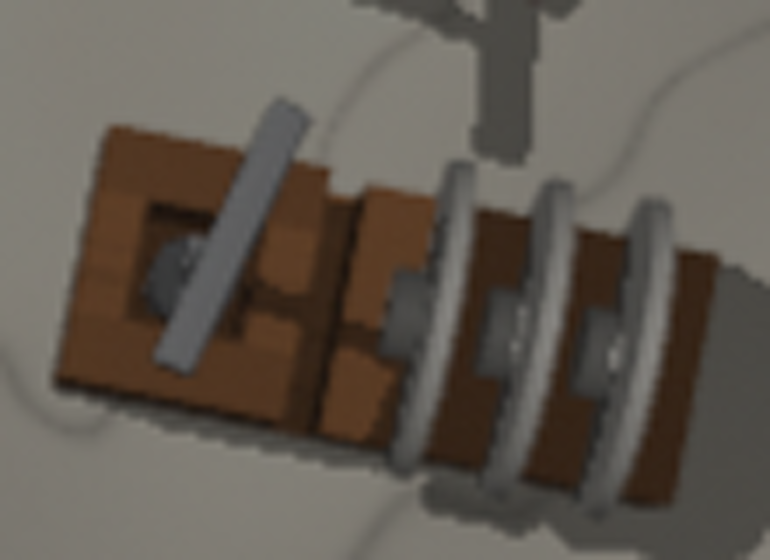

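View pics/c2.png

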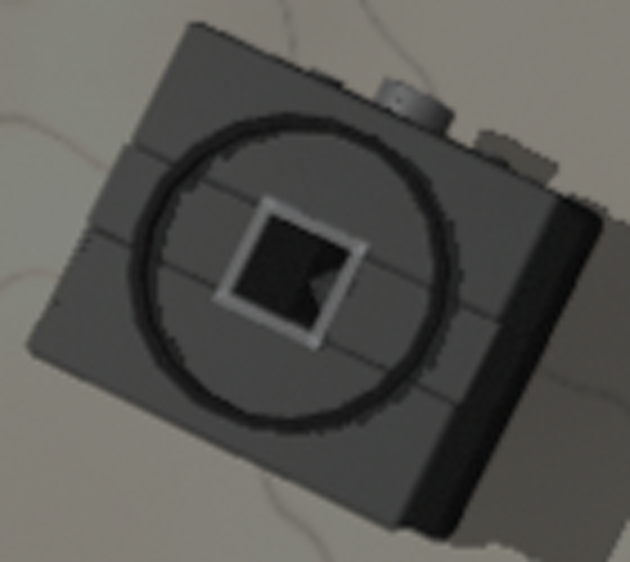

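The first crop shows the bar ends at about (291,110) and (176,362), and the pocket opening's corners near (148,203), (258,228), (240,338) and (130,312). In the second crop the shaft's rim corners are (265,197), (367,245), (317,348) and (214,298).

```bash
cat > h.py <<'E'
import numpy as np
def at_z(c,uv,z):
    E=c["extrinsics"];r=[(uv[0]-c["cx"])/c["fx"],(uv[1]-c["cy"])/c["fy"],1]
    d=E[:3,:3]@r;return E[:3,3]+d*(z-E[2,3])/d[2]
def tool():
    from bench import status
    from scipy.spatial.transform import Rotation as R
    o=status.get_obs();w,x,y,z=o["eef_rot"];return o,R.from_quat([x,y,z,w])
E
python3 - <<'E'
import pickle,numpy as np
from h import *
c=pickle.load(open("top0.pkl","rb"));D=c["depth"]
A=lambda l,s,o:[np.array(p)/s+o for p in l]
def dz(u,v):
    v,u=int(round(v)),int(round(u));d=D[v,u];E=c["extrinsics"];p=E[:3,:3]@(np.array([(u-c["cx"])/c["fx"],(v-c["cy"])/c["fy"],1])*d)+E[:3,3];return np.round(p,4)
bar=A([(291,110),(176,362)],7,(340,195));P=[at_z(c,p,.165) for p in bar];print("bar",np.round(P,4),np.mean(P,0),np.linalg.norm(P[0]-P[1]),np.degrees(np.arctan2(*(P[0]-P[1])[1::-1])))
m=np.mean(bar,0);print("bar depth pt",dz(*m),dz(*(bar[0]*.75+bar[1]*.25)),dz(*(bar[0]*.25+bar[1]*.75)))
po=A([(148,203),(258,228),(240,338),(130,312)],7,(340,195));P=[at_z(c,p,.060) for p in po];print("pocket",np.round(P,4),np.mean(P,0))
rk=A([(108,126),(328,170),(291,432),(58,380)],7,(340,195));P=[at_z(c,p,.060) for p in rk];print("block",np.round(P,4),np.mean(P,0))
sh=A([(265,197),(367,245),(317,348),(214,298)],4.5,(145,170));P=[at_z(c,p,.122) for p in sh];print("shaft",np.round(P,4),np.mean(P,0))
for i in(0,1): e=P[i]-P[i+1];print(np.linalg.norm(e),np.degrees(np.arctan2(e[1],e[0])))
print("basetop",dz(190,250),dz(235,215),dz(*(np.array((265,470))/7+(340,195))) )
o,R_=tool();print(R_.as_matrix().round(3))
E
```

```text
bar [[ 0.5934 -0.1297  0.165 ]
 [ 0.5238 -0.0977  0.165 ]] [ 0.55857191 -0.11366529  0.165     ] 0.07657117010486318 -24.713424328090735
bar depth pt [ 0.5581 -0.1131  0.1636] [ 0.5756 -0.121   0.1626] [ 0.5406 -0.1052  0.1645]
pocket [[ 0.5797 -0.0978  0.06  ]
 [ 0.572  -0.1317  0.06  ]
 [ 0.538  -0.1259  0.06  ]
 [ 0.546  -0.0921  0.06  ]] [ 0.558912   -0.11186889  0.06      ]
block [[ 0.6037 -0.0856  0.06  ]
 [ 0.5899 -0.1533  0.06  ]
 [ 0.509  -0.1413  0.06  ]
 [ 0.525  -0.0699  0.06  ]] [ 0.55691723 -0.11253592  0.06      ]
shaft [[0.5937 0.2263 0.122 ]
 [0.5719 0.1797 0.122 ]
 [0.5253 0.2015 0.122 ]
 [0.5479 0.2486 0.122 ]] [0.55969478 0.21402455 0.122     ]
0.05151104850890269 64.880855232111
0.051451769517520694 -25.1344893802359
basetop [0.5196 0.2515 0.1275] [0.591  0.1625 0.1231] [ 0.4995 -0.1402 -0.0005]
[[ 0.95   0.313 -0.   ]
 [ 0.313 -0.95   0.002]
 [ 0.    -0.002 -1.   ]]
```

The key stands at about (0.5585, -0.1135) with its bar yawed -24.7°. The shaft is at (0.5597, 0.214) with yaw -25°. I'll look down the shaft with the wrist camera before picking up the key.

```bash
cat >> h.py <<'E'
def goto(x,y,z,yaw):
    """row (cm,deg, tool axes) from the present pose to a tool-down pose with tool x at yaw deg"""
    from scipy.spatial.transform import Rotation as R
    o,r=tool();a=np.radians(yaw)
    T=R.from_matrix(np.array([[np.cos(a),np.sin(a),0],[np.sin(a),-np.cos(a),0],[0,0,-1]]).T if 0 else np.array([[np.cos(a),np.sin(a),0],[np.sin(a),-np.cos(a),0],[0,0,-1]]))
    return np.round(r.inv().apply(np.array([x,y,z])-o["eef_pos"])*100,2),np.round((r.inv()*T).as_rotvec(degrees=True),1)
E
python3 - <<'E'
from bench import camera
from h import *
w=camera("wrist");H=w["hand_eye"];print(H.round(3).tolist(),w["fx"],w["cx"],w["cy"])
# put camera over shaft with yaw 65
for yaw in(18,65,110):
    a=np.radians(yaw);R=np.array([[np.cos(a),np.sin(a),0],[np.sin(a),-np.cos(a),0],[0,0,-1]])
    p=np.array([.56,.214,0])-R@H[:3,3];print(yaw,p.round(3),goto(p[0],p[1],.27,yaw))
E
```

```text
[[-0.001, -0.964, -0.264, 0.068], [1.0, -0.001, -0.001, -0.001], [0.0, -0.264, 0.964, -0.143], [0.0, 0.0, 0.0, 1.0]] 371.64829954431775 322.67594271209214 241.80277765840418
18 [ 0.496  0.192 -0.143] (array([ 53.1 , -60.19,  -3.85]), array([-0.1, -0. ,  0.3]))
65 [ 0.532  0.152 -0.143] (array([ 55.29, -55.25,  -3.85]), array([ -0.1,  -0. , -46.7]))
110 [ 0.584  0.151 -0.143] (array([ 60.16, -53.47,  -3.86]), array([ -0. ,  -0.1, -91.7]))
```

```bash
python3 -m handwheel '[[[1,60,-53.5,0,0,0,-91.7],[1,60,-53.5,0,0,0,-91.7],[1,60,-53.5,0,0,0,-91.7],[1,60,-53.5,0,0,0,-91.7],[1,60,-53.5,0,0,0,-91.7],[1,60,-53.5,0,0,0,-91.7],[1,60,-53.5,0,0,0,-91.7],[1,60,-53.5,0,0,0,-91.7],[1,60,-53.5,0,0,0,-91.7],[1,60,-53.5,0,0,0,-91.7]]]'
python3 -c "
from h import *
print(goto(.584,.151,.165,110))"
```

```text
time_s: 1.4
eef_pos: [0.4935, -0.0028, 0.2314]
eef_rot: [0.0, 0.573, 0.819, 0.0]
wrist_force: [2.0, 0.3, 0.4]
opening: 1.0
grasp_force: 0.0
(array([11.35, 13.77,  6.64]), array([0., 0., 0.]))
```

```bash
python3 -m handwheel '[[[1,11.4,13.8,2,0,0,0],[1,11.4,13.8,4,0,0,0],[1,11.4,13.8,6.6,0,0,0],[1,11.4,13.8,6.6,0,0,0],[1,11.4,13.8,6.6,0,0,0],[1,11.4,13.8,6.6,0,0,0]]]'
python3 - <<'E'
from h import *
from bench import camera
import cv2,pickle
o,r=tool();w=camera("wrist");pickle.dump((o,w),open("w1.pkl","wb"))
H=w["hand_eye"]
p=np.array([.56,.214,.05]);t=r.inv().apply(p-o["eef_pos"]);q=H[:3,:3].T@(t-H[:3,3])
th=np.arctan2(np.hypot(*q[:2]),q[2]);uv=q[:2]/np.hypot(*q[:2])*th*w["fx"]+[w["cx"],w["cy"]];print(uv)
u,v=uv.astype(int);f=w["frame"][v-40:v+40,u-50:u+50].astype(float)
f=np.clip((f/255)**.45*255,0,255).astype(np.uint8)
cv2.imwrite("pics/w1.png",cv2.resize(f,None,fx=7,fy=7,interpolation=cv2.INTER_CUBIC));np.set_printoptions(linewidth=200)
print(w["depth"][v-30:v+32:4,u-40:u+42:5].round(3))
E
```

```text
time_s: 2.15
eef_pos: [0.5841, 0.1483, 0.1668]
eef_rot: [0.001, 0.574, 0.819, 0.001]
wrist_force: [0.5, -0.3, 0.1]
opening: 1.0
grasp_force: 0.0
[320.62265035 138.82399323]
[[0.174 0.174 0.176 0.177 0.187 0.207 0.231 0.251 0.265 0.264 0.264 0.245 0.22  0.199 0.185 0.176 0.175]
 [0.175 0.175 0.176 0.184 0.203 0.224 0.253 0.265 0.265 0.266 0.264 0.266 0.238 0.214 0.199 0.181 0.176]
 [0.176 0.175 0.186 0.199 0.22  0.246 0.266 0.266 0.265 0.265 0.264 0.266 0.26  0.236 0.213 0.194 0.178]
 [0.176 0.182 0.199 0.219 0.24  0.267 0.266 0.267 0.267 0.267 0.267 0.267 0.267 0.258 0.232 0.209 0.191]
 [0.182 0.195 0.216 0.24  0.263 0.268 0.267 0.251 0.251 0.251 0.251 0.267 0.268 0.268 0.25  0.225 0.207]
 [0.194 0.211 0.234 0.263 0.268 0.268 0.269 0.253 0.25  0.249 0.251 0.267 0.268 0.269 0.268 0.245 0.223]
 [0.208 0.228 0.257 0.267 0.268 0.269 0.269 0.251 0.248 0.249 0.249 0.269 0.268 0.27  0.269 0.265 0.242]
 [0.228 0.25  0.27  0.271 0.27  0.27  0.271 0.251 0.248 0.25  0.251 0.272 0.27  0.27  0.27  0.27  0.265]
 [0.214 0.249 0.27  0.271 0.271 0.271 0.272 0.254 0.251 0.25  0.251 0.27  0.27  0.269 0.271 0.271 0.271]
 [0.195 0.223 0.253 0.271 0.272 0.271 0.272 0.256 0.255 0.254 0.255 0.272 0.27  0.271 0.272 0.272 0.241]
 [0.182 0.2   0.223 0.261 0.272 0.273 0.274 0.272 0.273 0.272 0.272 0.273 0.273 0.272 0.272 0.25  0.218]
 [0.181 0.182 0.202 0.232 0.272 0.273 0.273 0.274 0.274 0.272 0.274 0.274 0.273 0.274 0.249 0.224 0.198]
 [0.181 0.181 0.188 0.209 0.242 0.275 0.275 0.275 0.274 0.274 0.273 0.273 0.274 0.256 0.225 0.203 0.187]
 [0.181 0.181 0.182 0.195 0.222 0.248 0.275 0.275 0.275 0.275 0.273 0.274 0.273 0.237 0.209 0.191 0.181]
 [0.182 0.182 0.181 0.183 0.201 0.223 0.26  0.275 0.275 0.276 0.276 0.273 0.243 0.214 0.191 0.181 0.182]
 [0.185 0.181 0.182 0.183 0.183 0.202 0.231 0.261 0.276 0.277 0.276 0.244 0.22  0.194 0.183 0.182 0.184]]
```

View pics/w1.png

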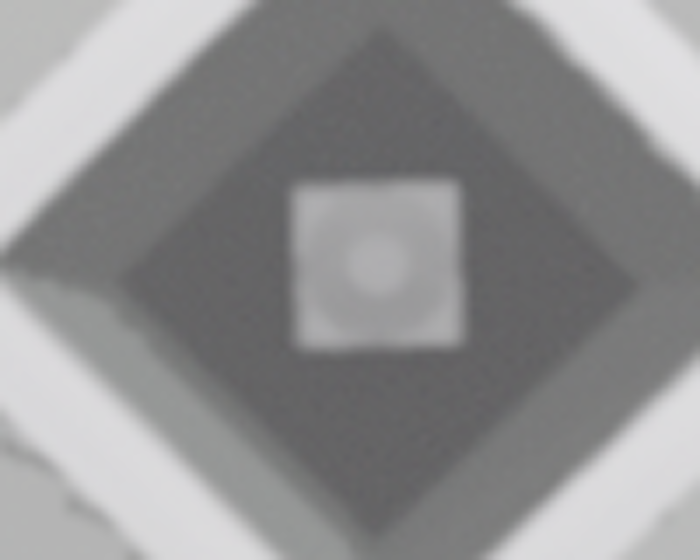

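The wrist crop shows the silver square stem almost parallel to the image axes. Its corners are at crop (291,186), (460,181), (466,346) and (297,352), with the nose at (377,266). The shaft floor's corners are at (383,25), (640,285), (372,540) and (120,285).

```bash
cat >> h.py <<'E'
def wrist_z(o,w,uv,z):
    from scipy.spatial.transform import Rotation as R
    a,b,c,d=o["eef_rot"];r=R.from_quat([b,c,d,a]);H=w["hand_eye"]
    e=np.array(uv)-[w["cx"],w["cy"]];t=np.hypot(*e)/w["fx"]
    q=np.r_[e/np.hypot(*e)*np.sin(t),np.cos(t)];d=r.apply(H[:3,:3]@q);p=o["eef_pos"]+r.apply(H[:3,3])
    return p+d*(z-p[2])/d[2]
E
python3 - <<'E'
import pickle
from h import *
o,w=pickle.load(open("w1.pkl","rb"))
f=lambda x,y,z:wrist_z(o,w,(x/7+270,y/7+98),z)
S=np.array([f(*p,.045) for p in[(291,186),(460,181),(466,346),(297,352)]])
print(S.mean(0),[(np.linalg.norm(e).round(4),np.degrees(np.arctan2(e[1],e[0])).round(1)) for e in np.roll(S,-1,0)-S])
print("tip",f(377,266,.05))
F=np.array([f(*p,.021) for p in[(383,25),(640,285),(372,540),(120,285)]])
print(F.mean(0),[(np.linalg.norm(e).round(4),np.degrees(np.arctan2(e[1],e[0])).round(1)) for e in np.roll(F,-1,0)-F])
print(goto(.5585,-.1135,.20,155.3))
E
```

```text
[0.56156206 0.21675794 0.045     ] [(np.float64(0.0169), np.float64(21.6)), (np.float64(0.0168), np.float64(-68.0)), (np.float64(0.017), np.float64(-158.1)), (np.float64(0.0169), np.float64(111.7))]
tip [0.56143031 0.2166133  0.05      ]
[0.56217916 0.21547587 0.021     ] [(np.float64(0.0403), np.float64(-25.6)), (np.float64(0.0411), np.float64(-116.0)), (np.float64(0.0398), np.float64(153.9)), (np.float64(0.0408), np.float64(64.7))]
(array([-23.74, -11.31,  -3.3 ]), array([  0.1,   0.1, -45.4]))
```

```bash
python3 -m handwheel '[[[1,-4,-2,-3.3,0,0,-10],[1,-23.7,-11.3,-3.3,0,0,-45.4],[1,-23.7,-11.3,-3.3,0,0,-45.4],[1,-23.7,-11.3,-3.3,0,0,-45.4],[1,-23.7,-11.3,-3.3,0,0,-45.4],[1,-23.7,-11.3,-3.3,0,0,-45.4],[1,-23.7,-11.3,-3.3,0,0,-45.4],[1,-23.7,-11.3,-3.3,0,0,-45.4],[1,-23.7,-11.3,-3.3,0,0,-45.4]]]'
python3 - <<'E'
from h import *
from bench import camera
import cv2,pickle
o,r=tool();print(goto(.5585,-.1135,.139,155.3));w=camera("wrist");pickle.dump((o,w),open("w2.pkl","wb"))
cv2.imwrite("pics/w2.png",w["frame"])
E
```

```text
time_s: 3.32
eef_pos: [0.5585, -0.1108, 0.1985]
eef_rot: [0.0, 0.213, 0.977, 0.0]
wrist_force: [0.5, 0.3, -0.8]
opening: 1.001
grasp_force: 0.0
(array([-0.11, -0.24,  5.95]), array([0. , 0. , 0.1]))
```

View pics/w2.png

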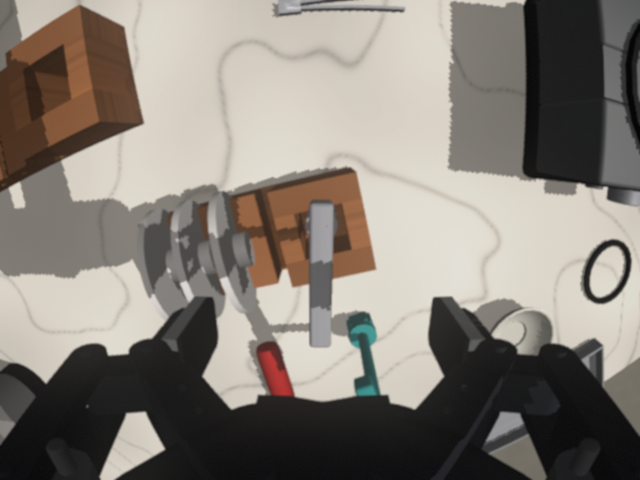

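The bar runs from (321,205) to (320,344), lined up with the hand and between the fingers.

```bash
python3 - <<'E'
import pickle
from h import *
o,w=pickle.load(open("w2.pkl","rb"))
P=[wrist_z(o,w,p,.165) for p in[(321,204),(319.5,344)]]
print(o["eef_pos"],P,np.mean(P,0),np.linalg.norm(P[0]-P[1]),np.degrees(np.arctan2(*(P[1]-P[0])[1::-1])))
o,r=tool();print(o["eef_pos"],goto(.5585,-.1135,.139,155.3))
E
```

```text
[ 0.558474   -0.11083246  0.19847624] [array([ 0.52487135, -0.09507999,  0.165     ]), array([ 0.5942757 , -0.12793945,  0.165     ])] [ 0.55957353 -0.11150972  0.165     ] 0.07679001783195988 -25.335195692268638
[ 0.5584696  -0.11088797  0.19836369] (array([-0.11, -0.24,  5.94]), array([0. , 0. , 0.1]))
```

```bash
python3 -m handwheel '[[[1,-0.1,-0.1,2.5,0,0,0],[1,-0.1,-0.1,5.95,0,0,0],[1,-0.1,-0.1,5.95,0,0,0],[-1,-0.1,-0.1,5.95,0,0,0],[-1,-0.1,-0.1,5.95,0,0,0],[-1,-0.1,-0.1,5.95,0,0,0],[-1,-0.1,-0.1,5.95,0,0,0],[-1,-0.1,-0.1,5.95,0,0,0],[-1,-0.1,-0.1,5.95,0,0,0]]]'
python3 -c "
from h import *
print(goto(.559,-.112,.26,155.3))"
```

```text
time_s: 4.5
eef_pos: [0.5593, -0.1134, 0.1395]
eef_rot: [0.001, 0.213, 0.977, -0.0]
wrist_force: [-0.5, 1.1, 5.8]
opening: 0.126
grasp_force: 59.4
(array([  0.07,   0.11, -12.05]), array([0. , 0.1, 0.1]))
```

```bash
python3 -m handwheel '[[[-1,0,0,-3,0,0,0],[-1,0,0,-7,0,0,0],[-1,0,0,-12,0,0,0],[-1,0,0,-16,0,0,0],[-1,0,0,-16,0,0,0],[-1,0,0,-16,0,0,0],[-1,0,0,-16,0,0,0]]]'
python3 - <<'E'
from h import *
o,r=tool();print(o["wrist_force"],o["torque"],goto(.561,.2155,.30,111.8))
E
```

```text
time_s: 5.38
eef_pos: [0.5577, -0.1128, 0.2961]
eef_rot: [-0.002, 0.213, 0.977, 0.0]
wrist_force: [-1.1, 0.5, -2.9]
opening: 0.13
grasp_force: 58.8
[-1.13257611  0.45151233 -2.9041417 ] [-0.0318437   0.03927144  0.01116063] (array([13.39, 29.98, -0.33]), array([-0.1, -0.2, 43.6]))
```

```bash
python3 -m handwheel '[[[-1,2.5,5.5,0,0,0,8],[-1,5,11,0,0,0,18],[-1,7.5,17,0,0,0,28],[-1,10,22.5,0,0,0,36],[-1,12.5,28,0,0,0,43.6],[-1,13.4,30,0,0,0,43.6],[-1,13.4,30,0,0,0,43.6],[-1,13.4,30,0,0,0,43.6],[-1,13.4,30,0,0,0,43.6]]]'
python3 - <<'E'
from h import *
from bench import camera
import cv2,pickle
o,r=tool();print(o["eef_pos"],goto(.561,.2155,.25,111.8));w=camera("wrist");pickle.dump((o,w),open("w3.pkl","wb"))
print(r.as_matrix().round(4)[:,2])
cv2.imwrite("pics/w3.png",cv2.resize(w["frame"][40:360,120:520],None,fx=2,fy=1.5))
cv2.imwrite("pics/w3.png",cv2.resize(w["frame"][130:370,160:480],None,fx=2.5,fy=2.5,interpolation=cv2.INTER_CUBIC))
E
```

```text
time_s: 6.5
eef_pos: [0.5621, 0.2141, 0.2983]
eef_rot: [-0.0, 0.562, 0.827, -0.0]
wrist_force: [-0.9, 0.2, -2.1]
opening: 0.128
grasp_force: 59.0
[0.56214454 0.21408947 0.29828878] (array([ 0.17, -0.05,  4.83]), array([-0.1,  0. , -0.1]))
[-8.e-04 -4.e-04 -1.e+00]
```

View pics/w3.png

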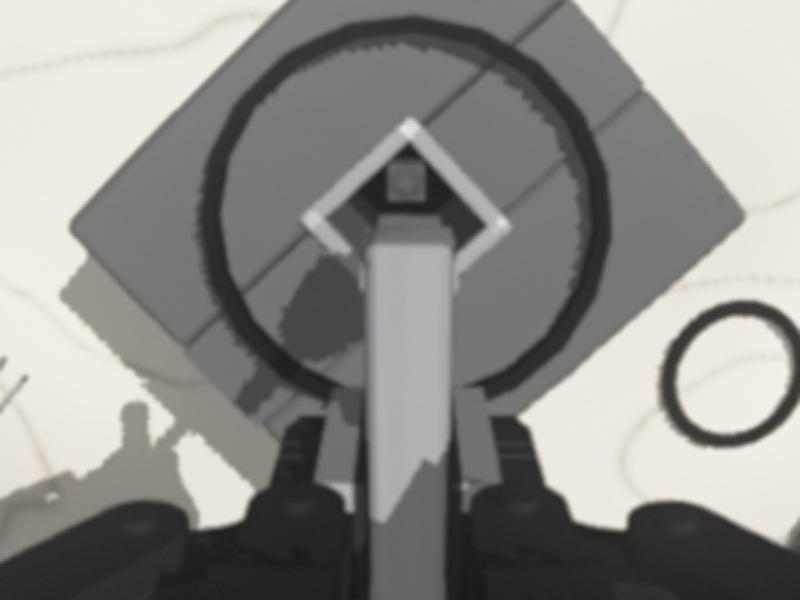

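The key is held square in the hand over the shaft. The stem is visible at crop (406,183), the rim corners are at (410,127), (310,220) and (503,225), and the bar's end face spans rows 217 to 247. I'll check the key's tilt and recheck the stem position.

```bash
python3 - <<'E'
import pickle
from h import *
o,w=pickle.load(open("w3.pkl","rb"))
f=lambda x,y,z:wrist_z(o,w,(x/2.5+160,y/2.5+130),z)
print("stem",f(406,182,.047)); L,R_,T=f(310,220,.123),f(503,225,.123),f(410,127,.123)
print("rim",(L+R_)/2,L,R_,T)
H=w["hand_eye"]
for t in[(.04,-.006,-.026),(.04,.006,-.026),(.04,-.006,-.012),(.04,.006,-.012)]:
    q=H[:3,:3].T@(np.array(t)-H[:3,3]);h=np.hypot(*q[:2]);uv=q[:2]/h*np.arctan2(h,q[2])*w["fx"]+[w["cx"],w["cy"]];print(t,((uv-[160,130])*2.5).round(0))
E
```

```text
stem [0.56116967 0.21698094 0.047     ]
rim [0.56221697 0.21536551 0.123     ] [0.53040127 0.20372076 0.123     ] [0.59403267 0.22701026 0.123     ] [0.55100295 0.24691656 0.123     ]
(0.04, -0.006, -0.026) [353. 245.]
(0.04, 0.006, -0.026) [445. 245.]
(0.04, -0.006, -0.012) [358. 223.]
(0.04, 0.006, -0.012) [442. 223.]
```

```bash
python3 -m handwheel '[[[-1,0.25,-0.1,0,0,0,0],[-1,0.25,-0.1,2,0,0,0],[-1,0.25,-0.1,5,0,0,0],[-1,0.25,-0.1,8,0,0,0],[-1,0.25,-0.1,9.5,0,0,0],[-1,0.25,-0.1,10.5,0,0,0],[-1,0.25,-0.1,10.5,0,0,0],[-1,0.25,-0.1,10.5,0,0,0]]]'
python3 - <<'E'
from h import *
o,r=tool();print(o["wrist_force"],o["torque"],goto(.560,.216,.1765,111.8))
E
```

```text
time_s: 7.55
eef_pos: [0.561, 0.2174, 0.195]
eef_rot: [0.001, 0.561, 0.828, 0.001]
wrist_force: [-0.8, -0.0, -2.5]
opening: 0.13
grasp_force: 58.9
[-0.80490367 -0.03634287 -2.48815861] [ 0.02875629 -0.00490615  0.0094826 ] (array([-0.1 , -0.15,  1.85]), array([ 0.1,  0. , -0. ]))
```

```bash
python3 -m handwheel '[[[-1,-0.1,-0.12,0.5,0,0,0],[-1,-0.1,-0.12,1,0,0,0],[-1,-0.1,-0.12,1.4,0,0,0],[-1,-0.1,-0.12,1.7,0,0,0],[-1,-0.1,-0.12,1.9,0,0,0],[-1,-0.1,-0.12,2.0,0,0,0],[-1,-0.1,-0.12,2.1,0,0,0],[-1,-0.1,-0.12,2.1,0,0,0]]]'
python3 - <<'E'
from h import *
o,r=tool();print(o["wrist_force"],o["torque"],goto(.560,.216,.1635,111.8))
E
```

```text
time_s: 8.55
eef_pos: [0.5595, 0.2159, 0.1728]
eef_rot: [-0.0, 0.561, 0.828, 0.0]
wrist_force: [-0.0, 0.5, -3.0]
opening: 0.129
grasp_force: 59.0
[-0.04470745  0.54842661 -3.02474044] [-0.01641051 -0.00736139 -0.02996559] (array([-0.01,  0.05,  0.93]), array([ 0., -0., -0.]))
```

No push at the shoulder, so the socket has slipped over the square. I'll continue down to the seat.

```bash
python3 -m handwheel '[[[-1,0,0,0.3,0,0,0],[-1,0,0,0.5,0,0,0],[-1,0,0,0.7,0,0,0],[-1,0,0,0.85,0,0,0],[-1,0,0,0.95,0,0,0],[-1,0,0,0.95,0,0,0],[-1,0,0,0.95,0,0,0]]]'
python3 - <<'E'
from h import *
o,r=tool();print(o["wrist_force"],o["torque"],goto(.560,.216,.1635,111.8))
E
```

```text
time_s: 9.43
eef_pos: [0.5596, 0.2159, 0.1635]
eef_rot: [0.0, 0.561, 0.828, 0.0]
wrist_force: [0.6, 0.4, -0.2]
opening: 0.122
grasp_force: 59.1
[ 0.56698334  0.42468754 -0.16933684] [-0.028203    0.0429441   0.03542014] (array([-0.01,  0.04,  0.  ]), array([ 0.,  0., -0.]))
```

Force rose about 2.5 N at the seat, so the key is home. Now I'll turn clockwise (+z tool).

```bash
python3 -m handwheel '[[[-1,0,0,0,0,0,4],[-1,0,0,0,0,0,9],[-1,0,0,0,0,0,14],[-1,0,0,0,0,0,20],[-1,0,0,0,0,0,26],[-1,0,0,0,0,0,32],[-1,0,0,0,0,0,38],[-1,0,0,0,0,0,44],[-1,0,0,0,0,0,50],[-1,0,0,0,0,0,50]]]'
python3 - <<'E'
from h import *
o,r=tool();print(o["wrist_force"],o["torque"],goto(.560,.216,.1635,111.8))
E
```

```text
time_s: 10.68
eef_pos: [0.5598, 0.2161, 0.1635]
eef_rot: [0.0, 0.858, 0.514, 0.0]
wrist_force: [0.5, -0.1, -1.7]
opening: 0.13
grasp_force: 59.1
[ 0.49203327 -0.11670082 -1.68155433] [ 0.17940297 -0.15537534  0.02462409] (array([0.  , 0.02, 0.  ]), array([  0.,  -0., -50.]))
```

```bash
python3 -m handwheel '[[[-1,0,0,0,0,0,4],[-1,0,0,0,0,0,8],[-1,0,0,0,0,0,12]]]'
python3 - <<'E'
from h import *
o,r=tool();print(o["wrist_force"],o["torque"],goto(.560,.216,.1635,111.8))
E
python3 -m handwheel '[[[-1,0,0,0,0,0,2],[-1,0,0,0,0,0,4]]]'
python3 - <<'E'
from h import *
o,r=tool();print(o["wrist_force"],o["torque"],goto(.560,.216,.1635,111.8))
E
```

```text
time_s: 11.05
eef_pos: [0.5598, 0.2161, 0.1635]
eef_rot: [0.0, 0.907, 0.421, 0.0]
wrist_force: [0.0, 0.9, -2.2]
opening: 0.128
grasp_force: 59.1
[ 0.01643668  0.87285339 -2.18651115] [ 0.24252282 -0.20265969  0.11527803] (array([0.01, 0.02, 0.  ]), array([  0.,  -0., -62.]))
time_s: 11.3
eef_pos: [0.5597, 0.216, 0.1635]
eef_rot: [0.0, 0.921, 0.389, 0.0]
wrist_force: [0.7, 0.9, -1.3]
opening: 0.132
grasp_force: 59.2
[ 0.73835905  0.86200242 -1.3465349 ] [ 0.19389481 -0.23212718  0.08084225] (array([ 0.02,  0.02, -0.  ]), array([  0.,  -0., -66.]))
```

```bash
P='from h import *
o,r=tool();print(o["torque"],goto(.560,.216,.1635,111.8)[1][2])'
python3 -m handwheel '[[[-1,0,0,0,0,0,1.5],[-1,0,0,0,0,0,3],[-1,0,0,0,0,0,3]]]' | grep wrist; python3 -c "$P"
python3 -m handwheel '[[[-1,0,0,0,0,0,1],[-1,0,0,0,0,0,2],[-1,0,0,0,0,0,2]]]' | grep wrist; python3 -c "$P"
python3 -m handwheel '[[[-1,0,0,0,0,0,0.5],[-1,0,0,0,0,0,1],[-1,0,0,0,0,0,1]]]' | grep wrist; python3 -c "$P"
```

```text
wrist_force: [0.4, 0.8, 0.3]
[ 0.19946468 -0.24509041  0.06768778] -69.0
wrist_force: [1.2, 0.6, -0.4]
[ 0.23233875 -0.30046582  0.12828125] -71.0
wrist_force: [1.1, 0.6, -0.6]
[ 0.19198534 -0.35051433  0.03939739] -72.0
```

```bash
P='from h import *
o,r=tool();print(o["torque"],goto(.560,.216,.1635,111.8)[1][2])'
python3 -m handwheel '[[[-1,0,0,0,0,0,0.5],[-1,0,0,0,0,0,1],[-1,0,0,0,0,0,1]]]' | grep wrist; python3 -c "$P"
python3 -m handwheel '[[[-1,0,0,0,0,0,0.5],[-1,0,0,0,0,0,1],[-1,0,0,0,0,0,1]]]' | grep wrist; python3 -c "$P"
python3 -m handwheel '[[[-1,0,0,0,0,0,0.5],[-1,0,0,0,0,0,1],[-1,0,0,0,0,0,1]]]' | grep wrist; python3 -c "$P"
```

```text
wrist_force: [0.8, 0.4, -0.4]
[ 0.25312433 -0.36060021  0.13317603] -73.0
wrist_force: [1.1, 1.0, -0.6]
[ 0.23465229 -0.35506351  0.03328918] -74.0
wrist_force: [2.1, 0.7, -0.3]
[ 0.20540272 -0.35776457  0.0298905 ] -75.0
```

```bash
P='from h import *
o,r=tool();print(o["torque"],goto(.560,.216,.1635,111.8)[1][2])'
python3 -m handwheel '[[[-1,0,0,0,0,0,0.5],[-1,0,0,0,0,0,1]]]' | grep wrist; python3 -c "$P"
python3 -m handwheel '[[[-1,0,0,0,0,0,0.5]]]' | grep wrist; python3 -c "$P"
python3 -m handwheel '[[[-1,0,0,0,0,0,0.5]]]' | grep wrist; python3 -c "$P"
```

```text
wrist_force: [2.6, 1.4, -0.7]
[ 0.20828913 -0.34063888  0.10311079] -76.1
wrist_force: [1.4, 0.6, -0.7]
[ 0.24036937 -0.33684276  0.0654228 ] -76.6
wrist_force: [0.7, 0.7, 0.0]
[ 0.20594118 -0.3682479   0.07130804] -77.1
```

```bash
P='from h import *
o,r=tool();print(o["torque"],goto(.560,.216,.1635,111.8)[1][2])'
python3 -m handwheel '[[[-1,0,0,0,0,0,0.7]]]' | grep wrist; python3 -c "$P"
python3 -m handwheel '[[[-1,0,0,0,0,0,0.7]]]' | grep wrist; python3 -c "$P"
python3 -m handwheel '[[[-1,0,0,0,0,0,0.7]]]' | grep wrist; python3 -c "$P"
```

```text
wrist_force: [1.1, 1.6, -0.9]
[ 0.29763641 -0.31303892  0.07114168] -77.8
wrist_force: [1.7, 1.2, -0.7]
[ 0.25162494 -0.32755493  0.10996225] -78.5
wrist_force: [1.5, 0.9, -0.4]
[ 0.28198438 -0.41062411  0.19154549] -79.2
```

```bash
P='from h import *
o,r=tool();print(o["torque"],goto(.560,.216,.1635,111.8)[1][2])'
python3 -m handwheel '[[[-1,0,0,0,0,0,0]]]' | grep wrist; python3 -c "$P"
python3 -m handwheel '[[[-1,0,0,0,0,0,0.3]]]' | grep wrist; python3 -c "$P"
```

```text
wrist_force: [0.0, 0.3, -0.6]
[ 0.24541675 -0.36513077  0.11627595] -79.1
wrist_force: [1.3, 0.9, -0.1]
[ 0.2219349  -0.40636935  0.17368807] -79.4
```

Torque has risen to about 0.17 N·m at 79°, where the stop was expected. I'll back off within the play and draw the key out.

```bash
python3 -m handwheel '[[[-1,0,0,0,0,0,-3],[-1,0,0,0,0,0,-6],[-1,0,0,-0.7,0,0,-6],[-1,0,0,-1.5,0,0,-6],[-1,0,0,-3,0,0,-6],[-1,0,0,-5.5,0,0,-6],[-1,0,0,-9,0,0,-6],[-1,0,0,-13,0,0,-6],[-1,0,0,-14,0,0,-6],[-1,0,0,-14,0,0,-6]]]'
python3 - <<'E'
from h import *
from bench import camera
import cv2,pickle
o,r=tool();print(goto(.558,-.112,.303,38));w=camera("wrist");pickle.dump((o,w),open("w4.pkl","wb"))
cv2.imwrite("pics/w4.png",cv2.resize(w["frame"][100:400,140:500],None,fx=2,fy=2,interpolation=cv2.INTER_CUBIC))
E
```

```text
time_s: 15.92
eef_pos: [0.5595, 0.2158, 0.3036]
eef_rot: [0.0, 0.945, 0.328, 0.0]
wrist_force: [0.4, -0.0, -3.1]
opening: 0.126
grasp_force: 59.0
(array([-20.46,  25.62,   0.06]), array([ 0. , -0. ,  0.4]))
```

View pics/w4.png

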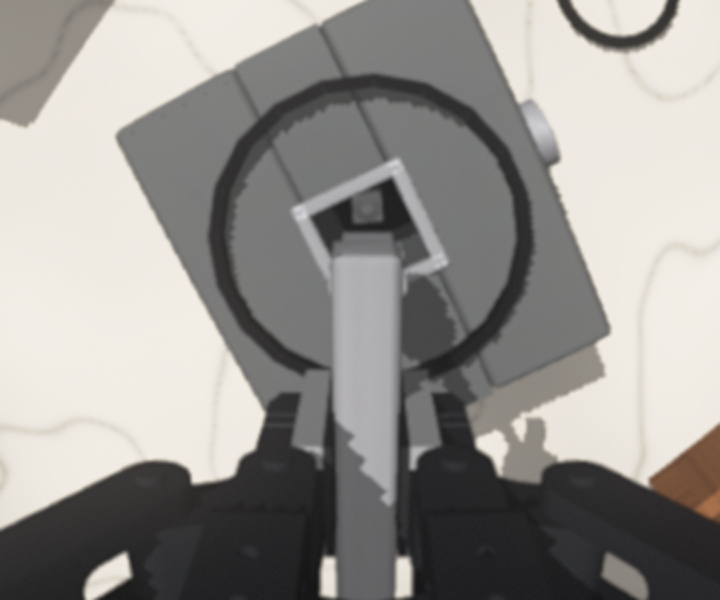

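The stem's square at (367,207) is now only a few degrees off the hand's axes, which fits a full turn. I'll carry the key back to the pocket, aligned with the rack (yaw 77°).

```bash
python3 -m handwheel '[[[-1,-3.5,4,0,0,0,-6],[-1,-7,8.5,0,0,0,-14],[-1,-10.5,13,0,0,0,-22],[-1,-14,17.5,0,0,0,-30],[-1,-17.5,22,0,0,0,-37],[-1,-20.4,25.6,0,0,0,-38.7],[-1,-20.4,25.6,0,0,0,-38.7],[-1,-20.4,25.6,0,0,0,-38.7],[-1,-20.4,25.6,0,0,0,-38.7]]]'
python3 - <<'E'
from h import *
from bench import camera
import cv2,pickle
o,r=tool();print(goto(.5585,-.1125,.200,77));w=camera("wrist");pickle.dump((o,w),open("w5.pkl","wb"))
cv2.imwrite("pics/w5.png",cv2.resize(w["frame"][100:400,140:500],None,fx=2,fy=2,interpolation=cv2.INTER_CUBIC))
E
```

```text
time_s: 17.1
eef_pos: [0.5582, -0.1101, 0.3025]
eef_rot: [-0.001, 0.782, 0.624, -0.0]
wrist_force: [-0.2, 0.4, -2.7]
opening: 0.123
grasp_force: 59.0
(array([-0.24,  0.1 , 10.25]), array([-0.1, -0. ,  0.1]))
```

View pics/w5.png

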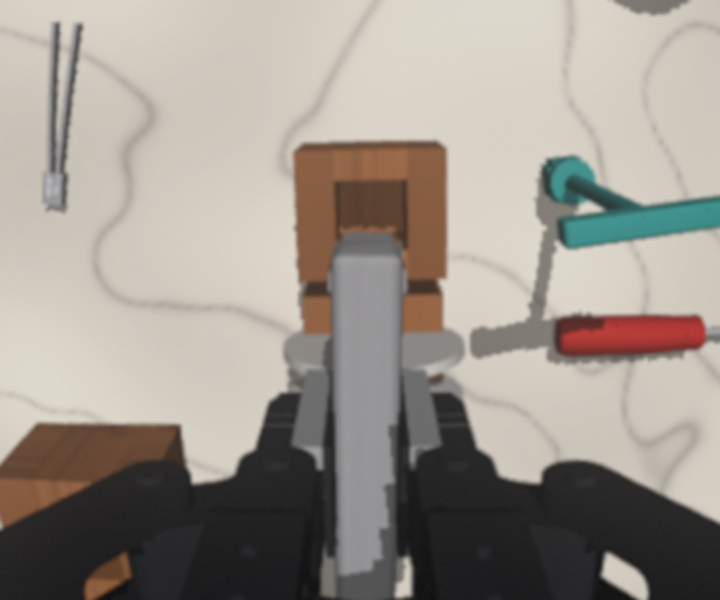

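The pocket opening spans columns 335 to 407 with its far edge at row 181. The rack is square to the hand and the bar is centred at about column 367.

```bash
python3 - <<'E'
import pickle
from h import *
o,w=pickle.load(open("w5.pkl","rb"))
f=lambda x,y,z:wrist_z(o,w,(x/2+140,y/2+100),z)
a,b=f(335,181,.06),f(407,181,.06);a2=(a+b)/2;r=tool()[1].as_matrix();e=b-a
print(a2,np.linalg.norm(e),np.degrees(np.arctan2(e[1],e[0])),"pocket",a2-.019*r[:,0],"bias corr",a2-.019*r[:,0]-.0014*r[:,1])
c,d=f(295,144,.06),f(446,144,.06);print("block far edge",c,d,"ctr",(c+d)/2-r[:,0]*.0365)
E
```

```text
[ 0.56487964 -0.09311671  0.06      ] 0.03756663937029674 -12.876201062491972 pocket [ 0.56065752 -0.11164166  0.05999277] bias corr [ 0.55929252 -0.11133056  0.05999395]
block far edge [ 0.53080798 -0.0652134   0.06      ] [ 0.607206  -0.0826733  0.06     ] ctr [ 0.56089607 -0.10953075  0.0599861 ]
```

```bash
python3 -m handwheel '[[[-1,-0.17,0.12,2,0,0,0],[-1,-0.17,0.12,5,0,0,0],[-1,-0.17,0.12,8.5,0,0,0],[-1,-0.17,0.12,9.5,0,0,0],[-1,-0.17,0.12,9.5,0,0,0],[-1,-0.17,0.12,11,0,0,0],[-1,-0.17,0.12,12,0,0,0],[-1,-0.17,0.12,12.5,0,0,0],[-1,-0.17,0.12,12.5,0,0,0]]]'
python3 -c "
from h import *
print(goto(.559,-.112,.1405,77))"
```

```text
time_s: 18.27
eef_pos: [0.559, -0.1133, 0.1778]
eef_rot: [-0.0, 0.782, 0.623, -0.0]
wrist_force: [-1.3, 0.0, -1.8]
opening: 0.13
grasp_force: 59.0
(array([ 0.13, -0.02,  3.73]), array([-0.1, -0. ,  0.1]))
```

Inside the pocket without contact. I'll lower the key the rest of the way.

```bash
python3 -m handwheel '[[[-1,0.1,0,1,0,0,0],[-1,0.1,0,2,0,0,0],[-1,0.1,0,3,0,0,0],[-1,0.1,0,3.5,0,0,0],[-1,0.1,0,3.7,0,0,0],[-1,0.1,0,3.8,0,0,0],[-1,0.1,0,3.8,0,0,0]]]'
python3 -c "
from h import *
print(goto(.559,-.112,.1395,77))"
```

```text
time_s: 19.15
eef_pos: [0.5596, -0.1125, 0.1405]
eef_rot: [0.0, 0.782, 0.623, 0.0]
wrist_force: [0.9, -0.5, -2.6]
opening: 0.129
grasp_force: 59.0
(array([ 0.03, -0.07,  0.1 ]), array([0. , 0. , 0.1]))
```

```bash
python3 -m handwheel '[[[-1,0,0,0.05,0,0,0],[-1,0,0,0.1,0,0,0],[-1,0,0,0.1,0,0,0]]]'|grep -E 'pos|wrist'
python3 -m handwheel '[[[-1,0,0,0.03,0,0,0],[-1,0,0,0.05,0,0,0],[-1,0,0,0.05,0,0,0]]]'|grep -E 'pos|wrist'
```

```text
eef_pos: [0.5597, -0.1125, 0.1396]
wrist_force: [-0.1, 0.1, -1.1]
eef_pos: [0.5599, -0.1126, 0.1395]
wrist_force: [-1.8, 1.2, 4.8]
```

Floor contact is made. I'll open the fingers and rise.

```bash
python3 -m handwheel '[[[0,0,0,0,0,0,0],[0.3,0,0,0,0,0,0],[0.6,0,0,0,0,0,0],[0.6,0,0,0,0,0,0],[0.6,0,0,-2,0,0,0],[0.6,0,0,-6,0,0,0],[0.6,0,0,-11,0,0,0],[0.6,0,0,-16,0,0,0],[0.6,0,0,-16,0,0,0],[0.6,0,0,-16,0,0,0]]]'
python3 - <<'E'
from h import *
from bench import camera
import cv2
t=camera("top")["frame"];w=camera("wrist")["frame"]
a=cv2.resize(t[140:300,150:450],(600,320));b=cv2.resize(w[100:340,160:480],(373,280))
i=np.zeros((600,600,3),np.uint8);i[:320]=a;i[320:,:373]=b;cv2.imwrite("pics/f.png",i)
E
```

```text
time_s: 21.15
eef_pos: [0.5591, -0.1123, 0.2982]
eef_rot: [-0.0, 0.782, 0.623, -0.0]
wrist_force: [-0.4, 0.5, -1.4]
opening: 0.801
grasp_force: 0.0
```

View pics/f.png

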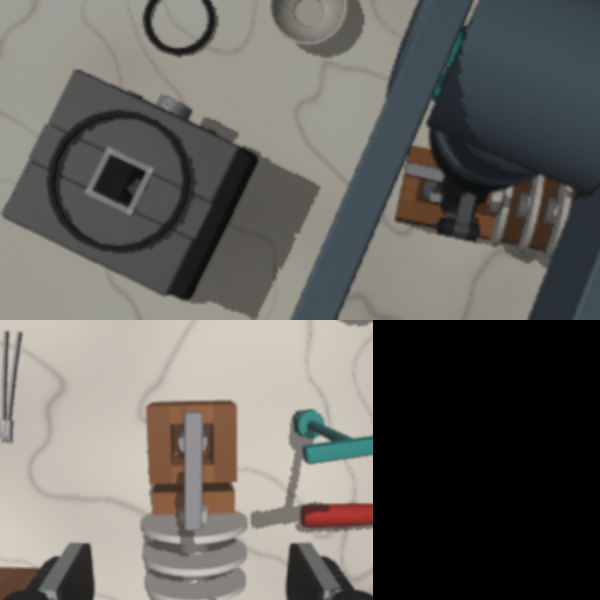

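The key stands upright in its pocket, with its bar at about (193,470) in the lower panel. The lids are still in their slots and the hand is clear.

```bash
python3 -c "
from bench import ctrl
print(ctrl.hand_in())"
```

```text
the job is handed in; nothing more can be done
None
```

The T-key was seated on the stem, turned clockwise until the torque rose at the stop, then returned upright to its pocket and released. The job was handed in at about 21 s, but the hand-in call gave no verdict.

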